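Slide the cologne tin through the tray's spring gate

TASK

Put the little round tin away in the railed part of the bamboo tray without gripping or lifting it: push the spring gate open with one finger and keep holding it open with that finger while the other finger slides the tin through the gateway. Push the tin far enough in that the gate can swing fully shut behind it. Leave the bottles, jars, shoehorn and watch box where they are.

Things in the scene. Friction and masses are not known exactly. Their poses are not given: they have to be found in the camera images.
- tray: Fixed bamboo tray. Origin: on the dresser top under the middle of the gateway; x points through the gateway into the pen, y left, z up. Flat floor 8 mm thick, 310 mm wide, x -140 to 270 mm. x < 0 is an open apron. At x = 0 a front rail has a gateway 100 mm wide (y -50 to +50) between posts 14x10 mm, 30 mm high. Behind it lies the pen; on the strip x 212 to 270 mm behind that stand four bottles.
- pen_center (a point): Middle of the pen's floor, at x = 104, y = 0, z = 8 mm of the tray. The pen is open at the top, inside 200 mm (x 4 to 204 of the tray) by 294 mm (y -147 to +147), with rails 8 mm thick and 26 mm high above the floor. Two jars stand near its left and right rails; its middle (y -85 to +85) is empty, and no bottle stands within 60 mm of the tray's middle line.
- gate_hinge (a point): The gate's upright hinge pin, at x = 0, y = +50 mm of the tray (left side of the gateway), half-way up the gate (23 mm above the dresser).
- gate_tip (a point): Free end of the gate, 95 mm from the hinge pin, half-way up the gate.
- gate (a joint): Angle (rad) of the self-closing gate: a tortoiseshell-brown upright flap 95 mm long, 4 mm thick, from 2 to 28 mm above the tray's floor. 0 = shut across the gateway (tray y +50 to -45 mm, x = 0); grows as it is pushed into the pen (tray +x), up to 1.5. It cannot open outward. A weak spring (0.014 N m shut, 0.034 at 1 rad) swings it shut within about half a second when let go.
- tin_center (a point): Centre (half-way up) of the loose round tin of solid cologne: aluminium, dark band around the upper half, brass disc on top, 40 mm across, 24 mm tall, about 120 g. It starts upright on the apron, 78 to 96 mm before the gate and up to 30 mm left or right of the middle line; its centre is 20 mm above the dresser when it stands on the tray's floor.
- bottle_frosted: Loose bystander: frosted white square cologne bottle, 32x32 mm, 113 mm tall with its cap; one of the four on the strip behind the pen (their order varies). Origin: centre of its underside.
- bottle_cobalt: Loose bystander: cobalt-blue square cologne bottle, 34x34 mm, 103 mm tall with its black cap; one of the four on the strip behind the pen (their order varies). Origin: centre of its underside.
- bottle_clear: Loose bystander: clear-glass square cologne bottle, 32x34 mm, 108 mm tall with its dark wooden cap; one of the four on the strip behind the pen (their order varies). Origin: centre of its underside.
- bottle_cobalt_tall: Loose bystander: slim cobalt-blue square cologne bottle, 30x30 mm, 123 mm tall with its brass cap; one of the four on the strip behind the pen (their order varies). Origin: centre of its underside.
- jar_white: Loose bystander: white ceramic jar with a green lid, 37 mm across, 32 mm tall, standing in the pen near its left rail. Origin: centre of its underside.
- jar_amber: Loose bystander: amber glass jar with a black lid, 37 mm across, 32 mm tall, standing in the pen near its right rail. Origin: centre of its underside.
- shoehorn: Loose bystander: flat tortoiseshell shoehorn about 200 mm long, 36 mm wide, 5 mm thick, lying on the dresser to the right of the tray. Origin: underside, near its middle.
- watch_box: Fixed bystander: black plastic watch box, 134x114 mm, 83 mm tall, on the dresser to the left of the tray. Origin: centre of its underside.
Mind the look-alikes: they are no part of the job. What is shaped like the part that bears tin_center but purple or red is not meant.

How it is judged:
On the way, in this order (a step that is already met when the one before it is completed fails the run):
1. a finger, not the tin, pushes the gate open while the tin is still outside (value of joint gate above 0.12 rad and contact force between the fingers and gate above 0.03 N and contact force between tin and gate below 0.03 N and x of tin_center in the frame of tray below -0.022 m), for 0.05 s.
2. the tin is slid into the gateway by a finger while a finger holds the gate open (value of joint gate above 0.35 rad and contact force between the fingers and gate above 0.03 N and contact force between the fingers and tin above 0.03 N and x of tin_center in the frame of tray between -0.02 and 0.035 m), for 0.05 s.
At the end, for the whole second after the job is handed in: The tin stands upright (within 0.1 rad) and at rest on the tray's floor inside the pen, wholly past the gate line (centre 25 to 190 mm beyond it, within 130 mm of the middle line), and the gate is shut (under 0.08 rad) (x of tin_center in the frame of tray between 0.025 and 0.19 m and y of tin_center in the frame of tray between -0.13 and 0.13 m and z of tin_center in the frame of tray between 0.015 and 0.025 m and angle between tin_center's own z axis and vertical below 0.1 rad and linear speed of tin below 0.02 m/s and value of joint gate below 0.08 rad); the robot touches nothing.
It fails at once if the tin is lifted more than 10 mm off the tray's floor (height (world z) of tin_center above 0.03 m).
It fails at once if the tin is tipped (angle between tin_center's own z axis and vertical above 0.4 rad).
It fails at once if the tin is gripped or shoved with more than 12 N (contact force between the fingers and tin above 12 N).
It fails at once if a bottle or jar is moved more than 20 mm or tipped (distance of any of bottle_frosted, bottle_cobalt, bottle_clear, bottle_cobalt_tall, jar_white, jar_amber from where it was at the start of the episode above 0.02 m or angle between any of bottle_frosted, bottle_cobalt, bottle_clear, bottle_cobalt_tall, jar_white, jar_amber's own z axis and vertical above 0.4 rad).
It fails at once if the shoehorn is moved more than 20 mm, or the watch box is struck with more than 5 N (distance of shoehorn from where it was at the start of the episode above 0.02 m or contact force between any of the arm, the fingers and watch_box above 5 N).
It also fails if it takes over 51 s, if anything falls off the work surface, if the arm or the gripper's body presses on something with over 40 N, if the wrist force passes 120 N, or if a joint passes its speed limit or range.

ROBOT

A 7-joint arm with a two-finger parallel gripper is mounted at the origin on the work surface. World frame = base frame: x ahead of the robot, y to its left, z up, the work surface at z = 0. Lengths are in m, angles in rad, forces in N, time in s.
With the tool pointing down it reaches from about 0.425 to 0.925 m from the base axis. Payload 6.8 kg.
Tool frame: the origin (TCP) lies midway between the tips of the shut fingers; the grasp point (between the pads) lies 19 mm behind it; z points along the fingers, y is the line along which they close (so a half turn about z gives the same grasp; the last joint's range is limited). The gripper opens to 85 mm and grips with 20 to 120 N. Pads are 22 mm wide; open, the fingers measure 114 mm over their backs; the gripper's body (76 mm by 85 mm) begins 54 mm behind the grasp point. The pads swing forward as they close: fully open they stand 13 mm farther back than shut.
Start: joints at [-1.355, 0.477, 0.022, 1.555, -0.011, 1.109, -0.083], TCP at [0.215, 0.64, 0.231] pointing down, gripper open.
Joint ranges: [-2.96, 2.96], [-0.34, 2.1], [-1.41, 1.46], [0.24, 2.44], [-1.37, 4.51], [0.17, 1.92], [-2.96, 2.96]. Speed limits (rad/s): [2.39, 2.39, 3.14, 3.14, 3.14, 3.14, 3.14].

INTERFACE

Orientations are given as a rotation vector (axis times angle).
In Python, from bench import r gives the robot as it stands. The module is installed in compiled form; this text tells all that it offers.
- The arm moves only by the tool apply_moves, never from a script. Its argument "rows" is a list of rows, each a list of 6 numbers: the shift along the tool's x, y, z scaled (see below), then the turn, a rotation vector about the tool's x, y, z scaled (see below). A call has 1 to 5 rows; each row is the pose to reach, as a shift and turn from the pose commanded when the call began, along the tool's axes at that moment; what a row does not reach only later rows make up. The controller multiplies each number of a shift by 0.25 m and each number of a turn by 90 degrees. A row lasts 1/8 s, in which the tool goes at most 62.5 mm and 10.7 degrees, less where a joint would pass 70% of its speed; a pose out of reach is approached as far as the arm can. A call with a number of a shift or a turn outside -1 to 1 is refused whole. A call with a gripper value outside its range is refused whole. "claw" is the opening, from 0 (shut) to 1 (fully open), set as the call begins (left out, the last holds). The fingers move at their own pace and stop on an object; "newtons" is the grip in N (left out, the last holds). Time passes only in rows, so rows that repeat a pose let the fingers close. It gives the time, the measured TCP pose, the force, the opening and the grip force at its end, in the units of the state.
- r.get_obs(): the state, without advancing time (a new reading comes with each control period).
- r.grab_frame(name): name is "side" or "top"; returns a dict with "pixels" (384x512x3 uint8, red, green, blue), "intrinsics" (3x3 intrinsics, pixels), "eye" and "attitude" of the camera in the world. Camera axes: x right, y up, looking along -z (the intrinsics and any distortion apply to the point x, -y, -z); pixel columns grow to the right and rows downward; lengths in m; the calibration is good to about 2 mm. A picture is of the moment at which its call begins. There is no depth.
- r.hand_in(): hands the job in; it is judged then, once.
Trained networks look in a picture, given as the dict that the camera call returned (one of the last four; its "shot" number tells which), for a name from the list of things; names that differ only in an ending like _2 or _b are one class to them, and where a whole thing is asked for, a point or a joint stands for the part that bears it (a point fixed in the world has none). Each returns a list of dicts, best first, with "conf" (0 to 1); they miss things now and then, are a little off and sometimes report something else, mostly with a low value. They report only what shows in the picture. A call takes as long as a camera call. They do not tell look-alikes from the thing itself.
- r.search_frame(picture, thing): "rect" ([left, top, width, height] in pixels, round what is visible of it).
- r.outline_of(picture, thing): "pixels" (384x512 bool, what is visible of it) and "rect" ([left, top, width, height] in pixels, round what is visible of it).
- r.landmark_of(picture, thing): "point" ([column, row] in pixels: a listed point, or the origin of a listed thing).
The state is a dict: "clock": time; "joints": joint angles; "qvel": joint speeds; "tau": joint torques, N m; "tcp_pos": TCP position; "orientation": TCP orientation; "contact_force": force on the tool from outside, world axes, zero at the start; "moment": the same for the moment, N m; "grip_width": finger opening in m; "gripper_force": force on a finger pad.
Only numpy, scipy, OpenCV 4.12 (cv2) and the standard library are available. Lean on these libraries where they do the work, as an engineer would, in place of code of your own. Each camera call takes 0.05 s, during which the arm holds its last target. There are 200 camera calls.

## Working session

There is one attempt and no reset: what is moved stays moved. The work goes in short steps, Python scripts to look and compute and a tool call to move; the robot and the scene stay as the last step left them, time stands still between calls to the robot, and variables do not carry over. Pictures are saved under pics/ and viewed, at most 10 in all, crops included, and the job is handed in when it is done.

Besides the shell and the picture viewer there is one more tool, called after "Emit:" in YAML: its name, and indented under it one key for each argument. apply_moves: Moves the arm, as the interface text tells. Its arguments: {"type":"object","properties":{"rows":{"type":"array","items":{"type":"array","items":{"type":"number"}}},"claw":{"type":"number"},"newtons":{"type":"number"}},"required":["rows"]}

```bash
mkdir -p pics
cat > h.py <<'E'
import numpy as np, cv2
from bench import r
from scipy.spatial.transform import Rotation as R
def rot(a):
    a=np.array(a,float)
    return a if a.shape==(3,3) else (R.from_rotvec(a).as_matrix() if a.size==3 else R.from_quat(a).as_matrix())
def ray(f,p):
    K=np.array(f["intrinsics"]); d=np.linalg.inv(K)@[p[0],p[1],1]; d=np.array([d[0],-d[1],-d[2]])
    return np.array(f["eye"]),rot(f["attitude"])@d
def atz(f,p,z):
    e,d=ray(f,p); return e+d*(z-e[2])/d[2]
def tri(a,p,b,q):
    e1,d1=ray(a,p);e2,d2=ray(b,q)
    s=np.linalg.lstsq(np.c_[d1,-d2],e2-e1,rcond=None)[0]
    x,y=e1+d1*s[0],e2+d2*s[1]; return (x+y)/2,np.linalg.norm(x-y)
def proj(f,P):
    c=rot(f["attitude"]).T@(np.array(P)-f["eye"]); u=np.array(f["intrinsics"])@[c[0],-c[1],-c[2]]; return u[:2]/u[2]
def save(f,n): cv2.imwrite("pics/"+n,f["pixels"][:,:,::-1])
E
python3 - <<'E'
from h import *
s=r.grab_frame("side");t=r.grab_frame("top")
save(s,"s0.png");save(t,"t0.png")
for k in("side",s),("top",t): print(k[0],{a:b for a,b in k[1].items() if a!="pixels"})
for n in["tray","pen_center","gate_hinge","gate_tip","tin_center","jar_white","jar_amber","shoehorn","watch_box","bottle_frosted","bottle_cobalt"]:
    a=r.landmark_of(s,n);b=r.landmark_of(t,n)
    print(n,[(np.round(x["point"]),round(x["conf"],2)) for x in a[:3]],[(np.round(x["point"]),round(x["conf"],2)) for x in b[:3]])
    if a and b: print("   ",tri(s,a[0]["point"],t,b[0]["point"]))
print(r.get_obs())
E
```

```text
side {'intrinsics': array([[488.51419327,   0.        , 250.58841055],
       [  0.        , 488.51419327, 187.64668808],
       [  0.        ,   0.        ,   1.        ]]), 'eye': array([ 0.08592671, -0.94521469,  0.9771771 ]), 'attitude': array([ 0.85089679, -0.21428806, -0.41322391]), 'shot': 1}
top {'intrinsics': array([[485.55092055,   0.        , 259.85627014],
       [  0.        , 485.55092055, 191.7119998 ],
       [  0.        ,   0.        ,   1.        ]]), 'eye': array([2.30833560e-01, 3.67931643e-04, 1.65792350e+00]), 'attitude': array([ 0.16701002, -0.16650793, -1.54554968]), 'shot': 2}
tray [(array([243., 220.]), 0.58)] [(array([266., 209.]), 0.73)]
    (array([ 0.53260661, -0.01738328, -0.01252335]), np.float64(0.0011841849976944154))
pen_center [(array([276., 205.]), 0.89)] [(array([268., 183.]), 0.78)]
    (array([ 0.62518395, -0.02755595,  0.01405981]), np.float64(0.016632736561596532))
gate_hinge [(array([235., 200.]), 0.96)] [(array([250., 207.]), 0.84), (array([234., 170.]), 0.48)]
    (array([0.53118284, 0.03601076, 0.02278335]), np.float64(0.0019793335246245
[... 1462 characters left out ...]

{'clock': 1.2, 'joints': array([-1.35511407,  0.47696844,  0.02242043,  1.55542022, -0.01151369,
        1.10927632, -0.08312373]), 'qvel': array([-0.00068396,  0.00074024, -0.00029894,  0.00069655, -0.00060838,
       -0.00088631,  0.00107282]), 'tau': array([ 8.46387284e-04, -5.96314037e+01,  1.60693131e+00, -2.81547618e+01,
        1.25634775e-02,  1.65640911e-03,  1.82500747e-05]), 'tcp_pos': array([0.21476131, 0.63994012, 0.23132092]), 'orientation': array([-5.06482676e-01, -3.10048396e+00, -9.06216461e-05]), 'contact_force': array([-0.01503601, -0.87180354,  0.601346  ]), 'moment': array([-0.00278681,  0.02380756, -0.01454524]), 'gripper_force': 0.0, 'grip_width': 0.08554328211582798}
```

Run:
```python
import cv2
a=cv2.imread("pics/t0.png")[110:310,200:350]; b=cv2.imread("pics/s0.png")[140:300,160:360]
cv2.imwrite("pics/t0c.png",cv2.resize(a,None,fx=3,fy=3,interpolation=2)); cv2.imwrite("pics/s0c.png",cv2.resize(b,None,fx=3.7,fy=3.7,interpolation=2))
```

```text
(no output)
```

View pics/t0c.png

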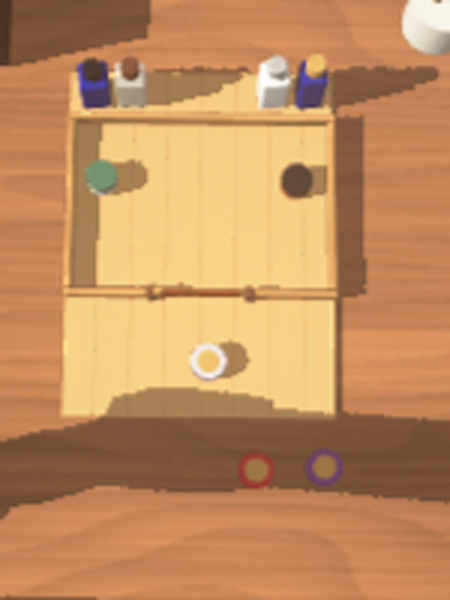

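View pics/s0c.png

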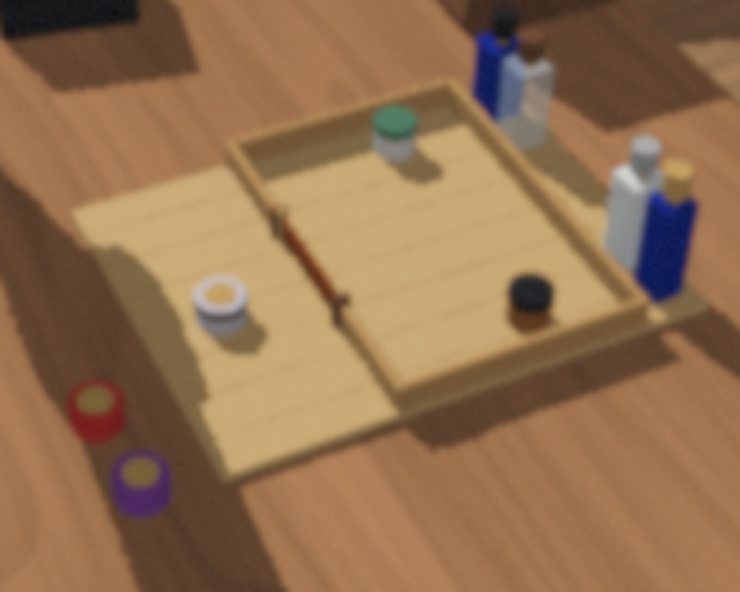

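Run:
```python
from h import *
from scipy.optimize import least_squares
s=r.grab_frame("side");t=r.grab_frame("top")
P=[(t,(220.7,248.3),(-.14,.155,.008)),(t,(312.7,248.3),(-.14,-.155,.008)),(t,(250.7,207.3),(0,.057,.038)),(t,(283.3,207.7),(0,-.057,.038)),
(s,(180.3,197.3),(-.14,.155,.008)),(s,(222.2,269.2),(-.14,-.155,.008)),(s,(235.7,198.1),(0,.057,.038)),(s,(252.4,220.3),(0,-.057,.038)),(s,(281.6,162.2),(.212,.155,.034)),(s,(335.1,220.5),(.212,-.155,.034))]
def w(q,p): c,n=np.cos(q[2]),np.sin(q[2]); return np.array([q[0]+c*p[0]-n*p[1],q[1]+n*p[0]+c*p[1],p[2]])
f=lambda q:np.concatenate([proj(a,w(q,p))-u for a,u,p in P])
o=least_squares(f,[.53,-.017,0],loss='soft_l1'); print(o.x,np.round(f(o.x).reshape(-1,2),1))
print(tri(t,(269.3,230.3),s,(219.7,219.7)), atz(t,(269.3,230.3),.032),atz(s,(219.7,219.7),.032))
for a,n in(t,"top"),(s,"side"):
    m=r.outline_of(a,"tin_center")
    for k in m[:3]: print(n,k["rect"],k["conf"],np.argwhere(k["pixels"]).mean(0)[::-1])
for n in["tin_center"]:
  q=o.x; P0=atz(t,(269.3,230.3),.032); c,n=np.cos(q[2]),np.sin(q[2]); d=P0[:2]-q[:2]; print("tin in tray",c*d[0]+n*d[1],-n*d[0]+c*d[1])
```

```text
[ 0.5311682  -0.02205597  0.01503176] [[ 0.7 -0. ]
 [ 0.2  0.3]
 [-0.2 -1.1]
 [ 0.8 -1.4]
 [-1.6 -0. ]
 [-1.3  0.1]
 [-0.8 -2.1]
 [ 0.2  0.2]
 [-0.1 -2. ]
 [ 1.2  0.3]]
(array([ 0.45200777, -0.03055414,  0.03016846]), np.float64(0.0035655189786497374)) [ 0.45001788 -0.03007451  0.032     ] [ 0.45309986 -0.03253292  0.032     ]
top [262.9, 223.6, 9.8, 11.9] 0.65 [268.82075472 230.18867925]
top [280.9, 263.0, 13.4, 6.1] 0.43 [284.56043956 266.61538462]
top [219.7, 133.8, 94.8, 118.6] 0.22 [266.10591613 194.08048805]
side [176.5, 245.8, 15.8, 13.1] 0.65 [185.76777251 250.29383886]
side [209.7, 216.8, 17.0, 14.4] 0.61 [219.17297297 222.2       ]
side [188.9, 257.7, 19.5, 22.8] 0.56 [197.82553191 270.12765957]
tin in tray -0.08126168375589503 -0.00679784166338574
```

The silver tin with the brass top at top (269,230) and side (220,222) is the target. The look-alikes are red at top (285,266) and purple at top (308,265), both off the tray. The crops show the gate shut and the gateway clear.

Emit:
apply_moves:
  rows:
    - [-0.12,-0.152,0,0,0,0.1]
    - [-0.24,-0.304,0,0,0,0.2]
    - [-0.36,-0.456,0,0,0,0.3]
    - [-0.48,-0.608,0,0,0,0.4]
    - [-0.6,-0.76,0,0,0,0.5]
  claw: 0.7

```text
clock: 2.02
tcp_pos: [0.297, 0.4106, 0.2315]
orientation: [-1.661, -2.666, -0.001]
contact_force: [0.3, 0.4, 0.8]
grip_width: 0.0597
gripper_force: 0.0
```

```bash
cat > go.py <<'E'
from h import *
import sys
def report(tx,ty,tz):
    o=r.get_obs(); M=rot(o["orientation"]); q=(.5312,-.0221,.015)
    c,n=np.cos(q[2]),np.sin(q[2]); T=np.array([q[0]+c*tx-n*ty,q[1]+n*tx+c*ty,tz])
    d=M.T@(T-o["tcp_pos"]); D=np.c_[[c,n,0],[-n,c,0],[0,0,1]]
    ref=np.c_[[-n*-1,-c,0],[c,n,0],[0,0,-1]]  # tool y along tray x, z down
    W=R.from_matrix(M.T@ref).as_rotvec()/(np.pi/2)
    L=D.T@(o["tcp_pos"]-np.array([q[0],q[1],0]))
    print("t",o["clock"],"tcp",np.round(o["tcp_pos"],4),"tray",np.round(L,4),"shift",np.round(d/.25,3),"turn",np.round(W,3),"w",o["grip_width"],"F",np.round(o["contact_force"],2))
    print("tray x in tool",np.round(M.T@D[:,0],3),"tray y",np.round(M.T@D[:,1],3))
report(*map(float,sys.argv[1:4]))
E
python3 go.py -.081 -.003 .2
```

```text
Traceback (most recent call last):
  File "go.py", line 12, in <module>
    report(*map(float,sys.argv[1:4]))
    ~~~~~~^^^^^^^^^^^^^^^^^^^^^^^^^^^
  File "go.py", line 8, in report
    W=R.from_matrix(M.T@ref).as_rotvec()/(np.pi/2)
      ~~~~~~~~~~~~~^^^^^^^^^
  File "scipy/spatial/transform/_rotation.pyx", line 1143, in scipy.spatial.transform._rotation.Rotation.from_matrix
ValueError: Non-positive determinant (left-handed or null coordinate frame) in rotation matrix 0: [[-9.04165828e-01 -4.27181431e-01 -4.24798666e-04]
 [-4.27181256e-01  9.04165901e-01 -4.44877413e-04]
 [-5.74131838e-04  2.20776927e-04  9.99999811e-01]].
```

```bash
sed -i 's/\[-n\*-1,-c,0\]/[-n,c,0]/' go.py; python3 go.py -.081 -.003 .2
```

```text
t 2.025 tcp [0.297  0.4106 0.2315] tray [-0.2277  0.4362  0.2315] shift [-1.839 -0.22   0.125] turn [ 0.    -0.     0.281] w 0.05966592810830664 F [0.27 0.42 0.75]
tray x in tool [-0.427  0.904  0.   ] tray y [0.904 0.427 0.001]
```

Emit:
apply_moves:
  rows:
    - [-0.19,-0.02,0,0,0,0.06]
    - [-0.38,-0.04,0,0,0,0.12]
    - [-0.57,-0.06,0,0,0,0.18]
    - [-0.76,-0.09,0,0,0,0.23]
    - [-0.95,-0.11,0,0,0,0.281]

```text
clock: 2.65
tcp_pos: [0.378, 0.1858, 0.2316]
orientation: [-2.202, -2.241, -0.002]
contact_force: [0.9, 0.1, 0.1]
grip_width: 0.06
gripper_force: 0.0
```

```bash
python3 go.py -.081 -.003 .1
```

```text
t 2.65 tcp [0.378  0.1858 0.2316] tray [-0.15    0.2101  0.2316] shift [-0.854  0.274  0.526] turn [ 0.    -0.001  0.002] w 0.06004040881395023 F [0.89 0.1  0.07]
tray x in tool [-0.003  1.     0.001] tray y [1.    0.003 0.001]
```

Emit:
apply_moves:
  rows:
    - [-0.22,0.07,0.1,0,0,0]
    - [-0.44,0.14,0.2,0,0,0]
    - [-0.66,0.21,0.35,0,0,0]
    - [-0.854,0.274,0.5,0,0,0]
    - [-0.854,0.274,0.5,0,0,0.002]

```text
clock: 3.28
tcp_pos: [0.4496, -0.0289, 0.1045]
orientation: [-2.21, -2.233, 0.007]
contact_force: [-0.3, 0.8, -0.6]
grip_width: 0.0598
gripper_force: 0.0
```

```bash
python3 go.py -.081 -.003 .011
python3 - <<'E'
from h import *
s=r.grab_frame("side");t=r.grab_frame("top")
a=t["pixels"][170:290,200:350,::-1];b=s["pixels"][140:300,150:350,::-1]
a=cv2.resize(a,(600,480),interpolation=2);b=cv2.resize(b,(600,480),interpolation=2)
cv2.imwrite("pics/c1.png",cv2.resize(np.hstack([a,b]),(800,320),interpolation=3))
cv2.imwrite("pics/c1s.png",b)
E
```

```text
t 3.275 tcp [ 0.4496 -0.0289  0.1045] tray [-0.0817 -0.0055  0.1045] shift [0.011 0.004 0.374] turn [-0.002  0.002 -0.003] w 0.05978712753513918 F [-0.27  0.76 -0.63]
tray x in tool [ 0.005  1.    -0.003] tray y [ 1.    -0.005 -0.003]
```

View pics/c1s.png

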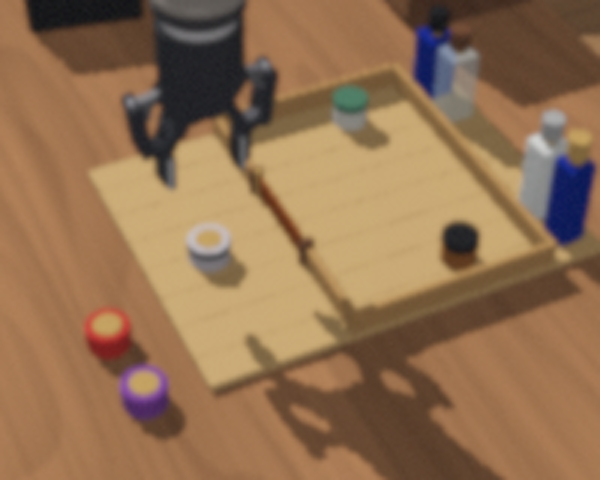

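Emit:
apply_moves:
  rows:
    - [0.005,0.002,0.08,0,0,0]
    - [0.01,0.004,0.16,0,0,0]
    - [0.01,0.004,0.24,0,0,0]

```text
clock: 3.75
tcp_pos: [0.4523, -0.0197, 0.0469]
orientation: [2.198, 2.244, 0.005]
contact_force: [0.2, -0.1, -0.4]
grip_width: 0.0597
gripper_force: 0.0
```

```bash
python3 go.py -.081 -.003 .011
python3 - <<'E'
from h import *
s=r.grab_frame("side")
b=s["pixels"][170:260,170:282,::-1]
cv2.imwrite("pics/c2.png",cv2.resize(b,None,fx=6,fy=6,interpolation=2))
E
```

```text
t 3.75 tcp [ 0.4523 -0.0197  0.0469] tray [-0.0788  0.0036  0.0469] shift [-0.027 -0.009  0.143] turn [ 0.001 -0.001  0.004] w 0.059716729905260425 F [ 0.2  -0.11 -0.35]
tray x in tool [-0.006  1.     0.002] tray y [1.    0.006 0.002]
```

View pics/c2.png

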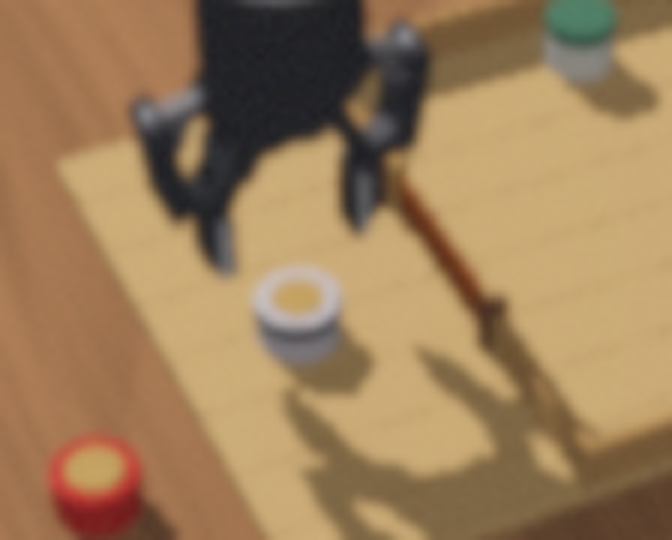

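```bash
python3 go.py -.081 -.003 .011
python3 - <<'E'
from h import *
s=r.grab_frame("side")
for z in(.045,.052,.06): print(z,atz(s,(207.5,214.7),z),atz(s,(230.5,207.3),z))
print("tin",atz(s,(170+297/6,170+297/6),.032))
E
```

```text
t 3.8 tcp [ 0.4509 -0.0198  0.0451] tray [-0.0802  0.0035  0.0451] shift [-0.026 -0.003  0.136] turn [-0.    -0.001  0.004] w 0.059808271244670155 F [-0.27  0.29 -1.41]
tray x in tool [-0.006  1.    -0.001] tray y [1.    0.006 0.001]
0.045 [ 0.42517563 -0.01263548  0.045     ] [ 0.49547626 -0.01140444  0.045     ]
0.052 [ 0.4226281 -0.0196385  0.052    ] [ 0.49240082 -0.01841671  0.052     ]
0.06 [ 0.41971665 -0.02764195  0.06      ] [ 0.48888605 -0.02643072  0.06      ]
tin [ 0.45290877 -0.03156388  0.032     ]
```

Emit:
apply_moves:
  rows:
    - [-0.03,-0.012,0,0,0,0.004]
    - [-0.03,-0.012,0,0,0,0.004]
    - [-0.03,-0.012,0.05,0,0,0.004]
    - [-0.03,-0.012,0.1,0,0,0.004]
    - [-0.03,-0.012,0.142,0,0,0.004]

```text
clock: 4.47
tcp_pos: [0.4482, -0.0298, 0.0097]
orientation: [-2.209, -2.233, 0.001]
contact_force: [0.1, -0.4, -0.1]
grip_width: 0.0599
gripper_force: 0.0
```

```bash
python3 - <<'E'
from h import *
s=r.grab_frame("side")
b=s["pixels"][170:260,170:282,::-1]
cv2.imwrite("pics/c3.png",cv2.resize(b,None,fx=6,fy=6,interpolation=2))
E
python3 go.py .12 -.004 .01
```

```text
t 4.525 tcp [ 0.4475 -0.0299  0.0088] tray [-0.0838 -0.0066  0.0088] shift [ 0.014  0.815 -0.007] turn [-0.002  0.    -0.003] w 0.05974598965365137 F [-0.21 -0.45 -1.48]
tray x in tool [ 0.004  1.    -0.002] tray y [ 1.    -0.004 -0.   ]
```

View pics/c3.png

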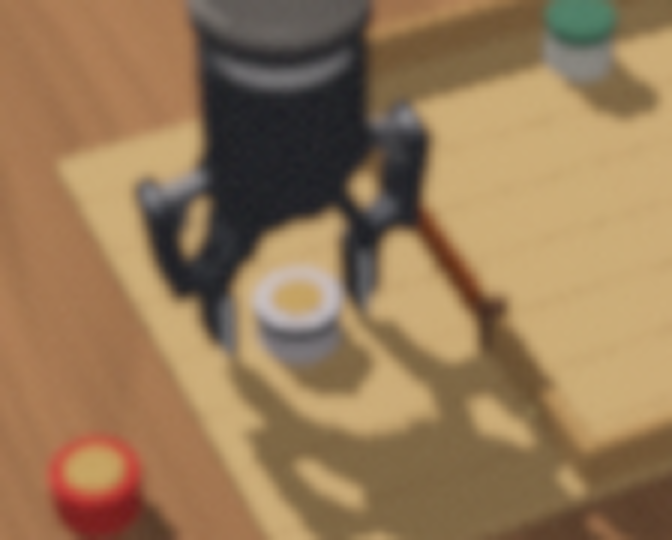

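The fingers straddle the tin (crop 297,310), with the rear finger at (222,340) and the front one at (362,295), before the gate. Now I'll push.

Emit:
apply_moves:
  rows:
    - [0.005,0.05,0,0,0,0]
    - [0.01,0.1,0,0,0,0]
    - [0.01,0.15,0,0,0,0]
    - [0.01,0.2,0,0,0,0]
    - [0.01,0.25,0,0,0,0]

```text
clock: 5.15
tcp_pos: [0.5118, -0.0266, 0.0108]
orientation: [-2.209, -2.233, 0.0]
contact_force: [-1.1, -0.2, 0.4]
grip_width: 0.0598
gripper_force: 0.7
```

```bash
python3 - <<'E'
from h import *
s=r.grab_frame("side")
b=s["pixels"][160:260,170:303,::-1]
cv2.imwrite("pics/c4.png",cv2.resize(b,None,fx=6,fy=6,interpolation=2))
E
python3 go.py .12 -.004 .01
```

```text
t 5.2 tcp [ 0.5139 -0.0266  0.0111] tray [-0.0174 -0.0042  0.0111] shift [0.003 0.55  0.006] turn [ 0.001  0.    -0.002] w 0.05957946743325892 F [ 1.48 -0.13  0.03]
tray x in tool [0.004 1.    0.002] tray y [ 1.    -0.004 -0.   ]
```

View pics/c4.png

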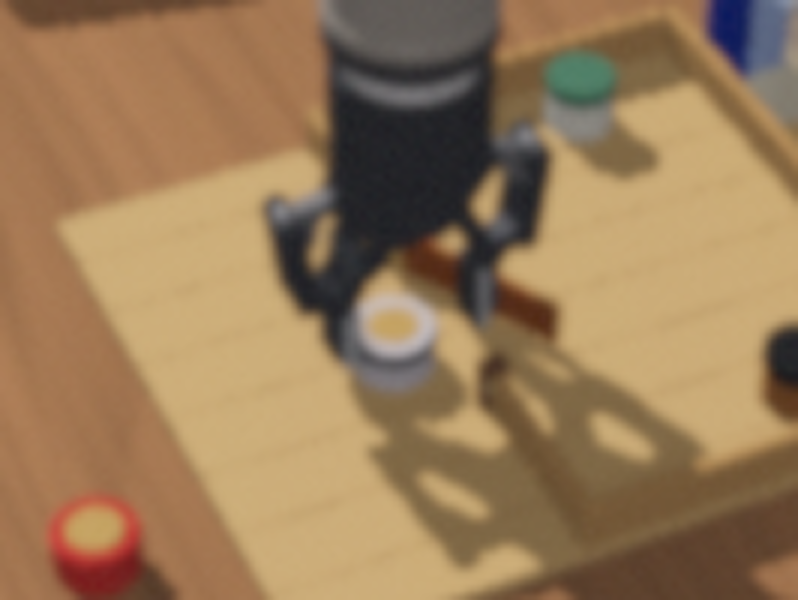

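The front finger holds the gate open (gate tip at 553,320) and the rear finger touches the tin (395,340), which is still outside. Continue.

Emit:
apply_moves:
  rows:
    - [0,0.05,0,0,0,0]
    - [0,0.1,0,0,0,0]
    - [0,0.15,0,0,0,0]
    - [0,0.2,0,0,0,0]
    - [0,0.25,0,0,0,0]

```text
clock: 5.82
tcp_pos: [0.5744, -0.0261, 0.0107]
orientation: [2.209, 2.233, -0.0]
contact_force: [-1.8, -0.8, -0.7]
grip_width: 0.0598
gripper_force: 0.5
```

```bash
python3 - <<'E'
from h import *
s=r.grab_frame("side")
b=s["pixels"][160:260,190:323,::-1]
cv2.imwrite("pics/c5.png",cv2.resize(b,None,fx=6,fy=6,interpolation=2))
E
python3 go.py .124 -.004 .01
```

```text
t 5.875 tcp [ 0.5764 -0.0259  0.0111] tray [ 0.0452 -0.0045  0.0111] shift [0.003 0.315 0.005] turn [ 0.002  0.    -0.002] w 0.05965943274051708 F [1.49 0.73 0.96]
tray x in tool [0.004 1.    0.002] tray y [ 1.    -0.004 -0.   ]
```

View pics/c5.png

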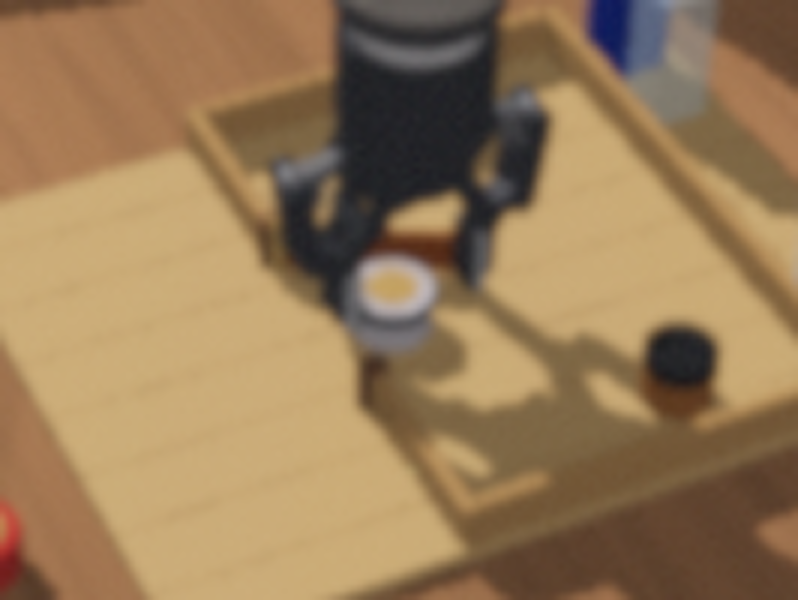

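The tin (392,300) is through the gateway and the gate is held at about 1.1 rad by the front finger. I'll push on until it is outside the gate's swing.

Emit:
apply_moves:
  rows:
    - [0,0.05,0,0,0,0]
    - [0,0.1,0,0,0,0]
    - [0,0.15,0,0,0,0]
    - [0,0.2,0,0,0,0]
    - [0,0.25,0,0,0,0]

```text
clock: 6.5
tcp_pos: [0.637, -0.0254, 0.0108]
orientation: [2.209, 2.233, 0.0]
contact_force: [0.0, 0.0, 0.0]
grip_width: 0.06
gripper_force: 0.3
```

Emit:
apply_moves:
  rows:
    - [0,0.03,0,0,0,0]
    - [0,0.06,0,0,0,0]
    - [0,0.08,0,0,0,0]
    - [0,0.08,0,0,0,0]
    - [0,0.055,0,0,0,0]

```text
clock: 7.12
tcp_pos: [0.65, -0.0251, 0.0109]
orientation: [2.209, 2.233, 0.001]
contact_force: [0.3, -1.0, -0.2]
grip_width: 0.0594
gripper_force: 0.0
```

```bash
python3 - <<'E'
from h import *
s=r.grab_frame("side")
b=s["pixels"][150:250,200:333,::-1]
cv2.imwrite("pics/c6.png",cv2.resize(b,None,fx=6,fy=6,interpolation=2))
E
python3 go.py .12 -.004 .01
```

```text
t 7.175 tcp [ 0.6485 -0.0253  0.0107] tray [ 0.1173 -0.0049  0.0107] shift [0.004 0.011 0.003] turn [-0.001 -0.    -0.003] w 0.05996020766872199 F [-1.15  0.69 -0.28]
tray x in tool [ 0.004  1.    -0.001] tray y [ 1.    -0.004  0.   ]
```

View pics/c6.png

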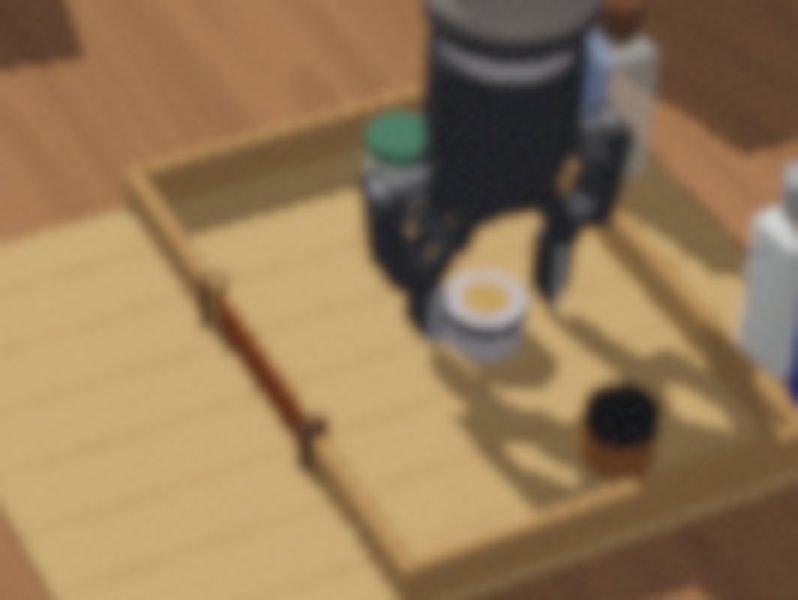

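The tin (485,315) is well inside and the gate is shut behind it (215,300 to 310,430). Next I lift straight up, clear of everything.

Emit:
apply_moves:
  rows:
    - [0,0,-0.08,0,0,0]
    - [0,0,-0.2,0,0,0]
    - [0,0,-0.4,0,0,0]
    - [0,0,-0.6,0,0,0]
    - [0,0,-0.7,0,0,0]

```text
clock: 7.8
tcp_pos: [0.6511, -0.0258, 0.1907]
orientation: [2.208, 2.23, 0.007]
contact_force: [0.1, -0.1, -1.1]
grip_width: 0.0598
gripper_force: 0.0
```

Emit:
apply_moves:
  rows:
    - [0,0,0,0,0,0]
    - [0,0,0,0,0,0]
    - [0,0,0,0,0,0]

```text
clock: 8.18
tcp_pos: [0.6489, -0.0251, 0.1845]
orientation: [-2.208, -2.232, 0.003]
contact_force: [0.3, -0.1, -0.2]
grip_width: 0.0597
gripper_force: 0.0
```

```bash
python3 - <<'E'
from h import *
s=r.grab_frame("side")
b=s["pixels"][150:250,200:333,::-1]
cv2.imwrite("pics/c7.png",cv2.resize(b,None,fx=6,fy=6,interpolation=2))
E
python3 go.py .12 -.004 .01
```

```text
t 8.225 tcp [ 0.649  -0.0251  0.1845] tray [ 0.1177 -0.0048  0.1845] shift [0.003 0.011 0.698] turn [-0.001  0.    -0.003] w 0.05949585928259822 F [-0.07 -0.87  0.02]
tray x in tool [ 0.004  1.    -0.002] tray y [ 1.    -0.004 -0.   ]
```

View pics/c7.png

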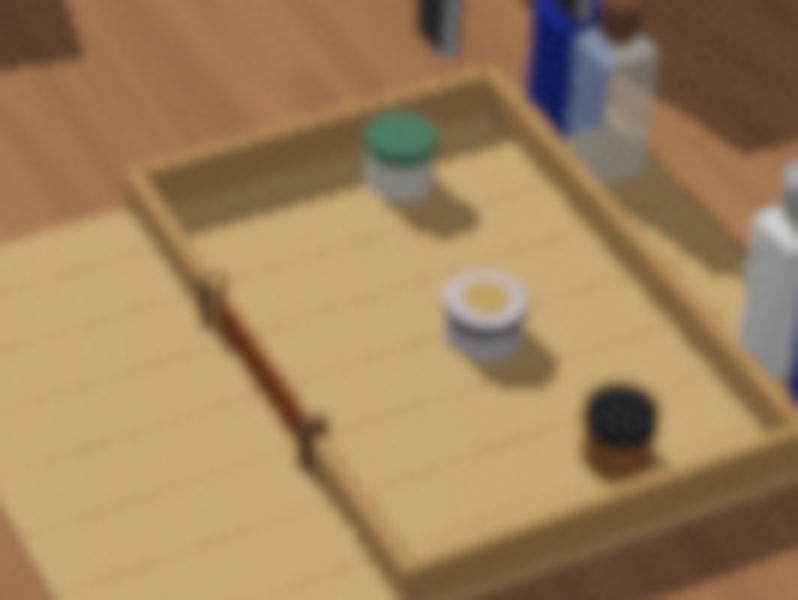

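The tin stands upright in the pen (485,315), the gate is shut and the gripper is clear.

```bash
python3 -c "
from bench import r
print(r.hand_in())"
```

```text
the job is handed in; nothing more can be done
None
```

I handed the job in: the tin stands upright inside the pen, the gate is shut behind it, and the arm is clear. The bystanders in the last picture look unmoved, though the shoehorn and watch box were outside that crop. The hand-in did not return a verdict.

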